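# Lock the indexing disc by pushing its bar through the slot

## Robot

A 6-joint arm with a two-finger parallel gripper is mounted at the origin on a cart in front of the work surface, level with it; the furniture and walls round the work are solid. World frame = base frame: x ahead of the robot, y to its left, z up, the work surface at z = 0. Lengths are in m, angles in rad, forces in N, time in s.
With the tool pointing down it reaches from about 0.275 to 0.975 m from the base axis. Payload 8.4 kg.
Tool frame: the origin (TCP) lies midway between the tips of the shut fingers; the grasp point (between the pads) lies 19 mm behind it; z points along the fingers, y is the line along which they close (so a half turn about z gives the same grasp; the last joint's range is limited). The gripper opens to 92 mm and grips with 3 to 60 N. Pads are 20 mm wide; open, the fingers measure 128 mm over their backs; the gripper's body (75 mm by 189 mm) begins 69 mm behind the grasp point.
Start: joints at [1.12, 0.353, 1.633, -0, 1.155, -0.002], TCP at [0.271, 0.563, 0.215] pointing down, gripper open.
Joint ranges: [-2.63, 2.63], [-0.92, 2.1], [0.06, 2.66], [-1.3, 4.44], [0, 2.69], [-3.02, 3.02]. Speed limits (rad/s): [2.22, 2.22, 2.79, 3.14, 3.14, 3.14].

## Interface

Orientations are given as a unit quaternion [w, x, y, z].
In Python, from plant import ctrl gives the robot as it stands.
- The arm moves only by the shell command python3 -m creep 'ROWS' [FORCE]. ROWS is JSON, one flat list of numbers, 7 for each row, row after row: the shift along the tool's x, y, z in mm, then the turn, a rotation vector about the tool's x, y, z in degrees, then the opening, from -1 (shut) to 1 (fully open). A call has 1 to 10 rows; each row is the pose to reach, as a shift and turn from the pose commanded when the call began, along the tool's axes at that moment; what a row does not reach only later rows make up. A row lasts 1/10 s, in which the tool goes at most 50 mm and 8.59 degrees, less where a joint would pass 70% of its speed; a pose out of reach is approached as far as the arm can. A call with a gripper value outside its range is refused whole. The fingers move at their own pace and stop on an object; FORCE is the grip in N (left out, the last holds). Time passes only in rows, so rows that repeat a pose let the fingers close. It gives the time, the measured TCP pose, the force, the opening and the grip force at its end, in the units of the state.
- ctrl.read_state(): the state, without advancing time (a new reading comes with each control period).
- ctrl.camera(name): name is "scene" or "top" or "wrist"; returns the picture (384x512x3 uint8, red, green, blue); there is no depth.
- ctrl.get_calibration(name): a dict with "fov_y" (degrees; the focal length in pixels is half the picture's height over the tangent of half this angle, whatever the lens; pixels are square), "cx", "cy" (the principal point, pixels), "R" (3x3) and "t" (3): a world point X has camera coordinates R X + t. Camera axes: x right, y down, z forward; pixel columns grow to the right and rows downward; lengths in m; the calibration is good to about 2 mm. A picture is of the moment at which its call begins: read the wrist's pose just before it. get_calibration takes no time and is no camera call; for the wrist camera it gives the pose at the moment of the call.
- ctrl.close_job(): hands the job in; it is judged then, once.
The state is a dict: "clock": time; "qpos": joint angles; "qvel": joint speeds; "joint_torque": joint torques, N m; "eef_pos": TCP position; "orientation": TCP orientation; "ft_force": force on the tool from outside, world axes, zero at the start; "moment": the same for the moment, N m; "opening": finger opening in m; "grip_force": force on a finger pad.
Only numpy, scipy, OpenCV 4.12 (cv2) and the standard library are available. Lean on these libraries where they do the work, as an engineer would, in place of code of your own. Each camera call takes 0.05 s, during which the arm holds its last target. There are 200 camera calls.

## Task

Lock the turntable: with the closed fingertips, push one of the two pegs on the slotted disc round until the slot lines up with the aluminium bar lying in the guide. Then push the bar lengthwise from its free rear end through the slot until its front end is fully home against the stop block. Keep the fingers together and only push: do not take the bar or a peg between the fingers, do not lift the bar, and leave the tape roll, pliers and screw tin where they are.

Things in the scene. Friction and masses are not known exactly. Their poses are not given: they have to be found in the camera images.
- fixture: Fixed locking fixture lying on the bench: dark steel base plate 322 x 130 mm, 6 mm thick (x = -216 to +106 mm). Origin: on the bench surface, below the disc's axis. +x is the direction in which the bar is pushed, z up. The bar runs along y = 0 with its underside at z = 12 mm, on a grey runner 50 mm wide that reaches back to x = -213 mm.
- guide (a point): Centre of the top of the bar's guide (fixture frame x -94, y 0, z 39.5 mm; axes as the fixture's): two cheeks, 50 mm wide over all, and two aluminium straps over the bar, from x = -130 to -58 mm; screw heads on it to z = 42.5 mm.
- stop (a point): Centre of the near face of the stop block at the height of the bar's middle (fixture frame x 85, y 0, z 22 mm); axes as the fixture's. The bar's front end must come to rest against it. Before it stand two cheeks with a flared mouth (x = 56 to 86 mm, inner width 27 mm, top at z = 34 mm) that take the bar's front end.
- disc (a joint): Turn of the slotted disc about its vertical axis, rad, positive anticlockwise from above; at 0 and at pi (3.14) the slot lies along the bar's path, and either will do. It starts between about 0.5 and 2.65, so the nearer one may lie either way round. It turns either way without stops in reach, needs about 4 N at a peg, and stays where it is left.
- disc_center (a point): Centre of the disc's top face, 30 mm above the bench. The steel disc lies flat, 100 mm across, and is split by a straight slot open at the top, 26 mm wide (the bar is 20 mm), widening to 40 mm at both mouths; the slot's floor is level with the bar's underside. The x axis lies along the slot and turns with the disc.
- peg_a (a point): Centre of the top of one upright steel peg on the disc, 14 mm in diameter, 34 mm from the disc's axis at right angles to the slot (disc's +y side); it stands from z = 30 to z = 64 mm above the bench, with a 20 mm collar at the foot up to z = 33 mm.
- peg_b (a point): The same for the other, identical peg on the opposite side (disc's -y side).
- bar: Loose square aluminium bar with holes, 20 x 20 x 240 mm, about 0.2 kg, in the guide along the fixture's x axis. Origin: middle of its underside; y runs along it, +y end (front) towards the disc. At the start the front end is 62 to 75 mm before the disc's axis; home is about 150 mm farther, origin at fixture x = -35 mm. Its rear part sticks out behind the base plate, 12 mm above the bench.
- bar_rear (a point): Centre of the bar's rear end face (20 x 20 mm, from z = 12 to z = 32 mm above the bench), the face to push on, towards the fixture's +x.
- tape_roll: Bystander: black roll of insulating tape, 65 mm across, 19 mm high, beside the rear of the base plate; origin under its centre. Leave alone.
- pliers: Bystander: grey-handled combination pliers, 53 x 186 x 14 mm, lying past the stop block, across the bar's line; origin under its centre, y along its length. Leave alone.
- screw_tin: Bystander: open round metal tin of screws, 79 x 74 mm, 56 mm high, beside the bar's rear part; origin under its centre. Leave alone.

How it is judged:
On the way, in this order (a step that is already met when the one before it is completed fails the run):
1. the disc's slot lies along the bar's path (within 0.12 rad) while the bar is not yet through (angle between the x axis of disc_center and the x axis of fixture, either way round below 0.12 rad and x of bar in the frame of fixture below -0.14 m), for 0.2 s.
2. the bar is pushed through the slot, home against the stop (within 6 mm) (x of bar in the frame of fixture above -0.041 m and y of bar in the frame of fixture between -0.006 and 0.006 m and z of bar in the frame of fixture below 0.018 m and angle between the y axis of bar and the x axis of fixture, either way round below 0.06 rad), for 0.2 s.
At the end, for the whole second after the job is handed in: The bar lies at rest flat in the guide and through the disc's slot, its front end within 6 mm of the stop block, within 6 mm of the centre line and 0.06 rad of the fixture's axis; the slot is within 0.12 rad of the bar's path (all of step 2 and angle between the x axis of disc_center and the x axis of fixture, either way round below 0.12 rad and linear speed of bar below 0.01 m/s); the robot touches nothing.
It fails at once if the bar was lifted or tipped (more than 8 mm) (z of bar in the frame of fixture above 0.02 m or angle between bar's own z axis and vertical above 0.1 rad).
It fails at once if the bar was taken between the fingers (x of the grasp point in the frame of bar between -0.011 and 0.011 m and y of the grasp point in the frame of bar between -0.117 and 0.119 m and z of the grasp point in the frame of bar below 0.033 m).
It fails at once if a peg of the disc was taken between the fingers ((horizontal distance between the grasp point and peg_a below 0.006 m and z of the grasp point in the frame of peg_a below 0.012 m) or (horizontal distance between the grasp point and peg_b below 0.006 m and z of the grasp point in the frame of peg_b below 0.012 m)).
It fails at once if the tape roll, the pliers or the screw tin was moved (more than 15 mm) (distance of any of tape_roll, pliers, screw_tin from where it was at the start of the episode above 0.015 m).
It also fails if it takes over 51 s, if anything falls off the work surface, if the arm or the gripper's body presses on something with over 40 N, if the wrist force passes 120 N, or if a joint passes its speed limit or range.

## Working session

There is one attempt and no reset: what is moved stays moved. The work goes in short steps, Python scripts to look and compute and a shell command to move; the robot and the scene stay as the last step left them, time stands still between calls to the robot, and variables do not carry over. Pictures are saved under pics/ and viewed, at most 10 in all, crops included, and the job is handed in when it is done.

```bash
mkdir -p pics; ls; python3 - <<'E'
from plant import ctrl
import cv2,numpy as np
for n in("top","scene"):
    im=ctrl.camera(n); cv2.imwrite(f"pics/{n}0.png",im[:,:,::-1]); print(n,ctrl.get_calibration(n))
s=ctrl.read_state();print(s)
E
```

```text
pics
top {'fov_y': 54.925839468485535, 'cx': 257.83807575658403, 'cy': 190.36474296817536, 'R': array([[-0.02344846, -0.99948349, -0.02197559],
       [-0.99273437,  0.02587384, -0.11751179],
       [ 0.11801968,  0.01906045, -0.99282831]]), 't': array([-0.01086084,  0.61826816,  0.85028284])}
scene {'fov_y': 49.5016813060194, 'cx': 257.4052411601689, 'cy': 192.25613766663204, 'R': array([[-0.92551961,  0.37814161,  0.02055188],
       [ 0.26931055,  0.69536305, -0.66628977],
       [-0.2662429 , -0.61112941, -0.74540966]]), 't': array([ 0.58417927, -0.08058689,  1.27898953])}
{'clock': 0.1, 'qpos': array([ 1.11958958e+00,  3.53576727e-01,  1.63403648e+00, -1.49036585e-05,
        1.15521163e+00, -2.39631443e-03]), 'qvel': array([-8.40150176e-05, -9.84772671e-04, -1.05356535e-03, -6.86749189e-04,
       -1.08896035e-03, -1.64403952e-03]), 'joint_torque': array([-2.67563664e-03, -5.94909847e+01, -3.34932554e+01,  6.96602021e-02,
        1.85278879e-02, -1.61322902e-05]), 'eef_pos': array([0.27099515, 0.56270714, 0.21395008]), 'orientation': array([-1.31894753e-04,  2.22523551e-01,  9.74927120e-01, -6.01847410e-04]), 'ft_force': array([-1.14709417, -0.89995836, -0.30658752]), 'moment': array([-0.02547727, -0.07050104,  0.05908958]), 'grip_force': 0.0, 'opening': 0.09209475540940112}
```

View pics/top0.png

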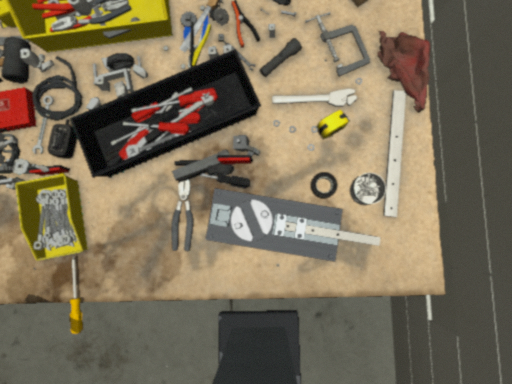

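View pics/scene0.png

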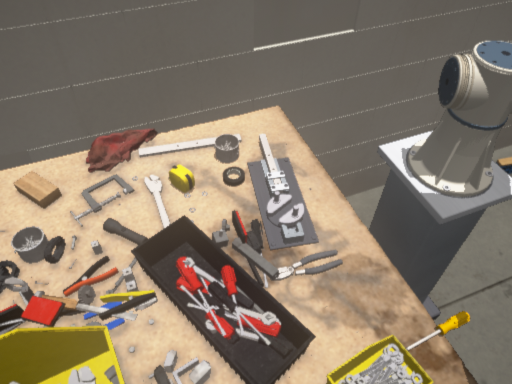

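The top view shows the fixture running from (208,215) to (340,235), with the disc near (252,219) and the bar's free rear end at (380,240). The tape roll is at (323,185), the tin at (368,188), and the pliers at (183,210) past the stop. In the scene view the same fixture is near (280,195). I'll zoom in.

```bash
cat > h.py <<'E'
import numpy as np
from plant import ctrl
def ray(name,uv,z,cal=None):
    c=cal or ctrl.get_calibration(name); f=192/np.tan(np.radians(c["fov_y"]/2)); R=np.array(c["R"]);t=np.array(c["t"])
    o=-R.T@t; d=R.T@np.array([(uv[0]-c["cx"])/f,(uv[1]-c["cy"])/f,1]); return o+d*(z-o[2])/d[2]
E
python3 - <<'E'
import cv2,numpy as np
im=cv2.imread("pics/top0.png")
cv2.imwrite("pics/top_c.png",cv2.resize(im[175:270,195:395],None,fx=4,fy=4,interpolation=cv2.INTER_CUBIC))
from h import ray
for n,p,z in [("rear",(380,240),.032),("disc",(252,219),.03),("tin",(368,188),.0),("tape",(323,185),0),("pl",(183,210),0)]: print(n,ray("top",p,z).round(3))
E
```

```text
rear [ 0.493 -0.311  0.032]
disc [ 0.55 -0.01  0.03]
tin [ 0.621 -0.299  0.   ]
tape [ 0.631 -0.188  0.   ]
pl [0.578 0.162 0.   ]
```

View pics/top_c.png

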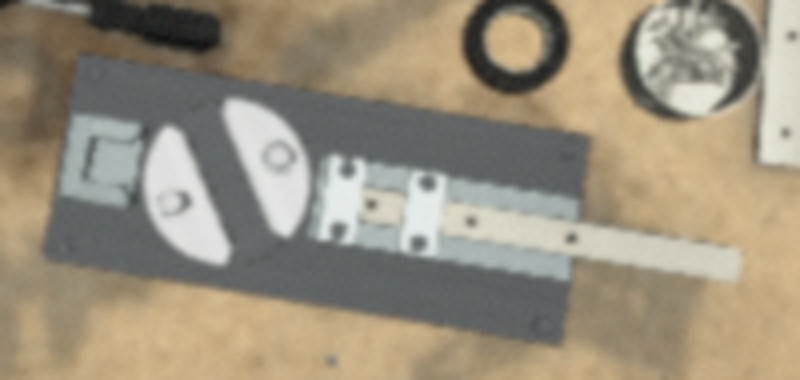

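The crop shows the plate corners at about (78,55), (590,133), (565,343) and (45,262). The pegs are at about (279,156) and (174,203), and the slot runs steeply from (205,115) to (250,250). The bar's rear end is at about (740,265).

```bash
python3 - <<'E'
import numpy as np
from h import ray
P=lambda c,z:ray("top",((c[0]+.5)/4-.5+195,(c[1]+.5)/4-.5+175),z)[:2]
C=np.array([P(c,.006) for c in [(78,55),(590,133),(565,343),(45,262)]])
F=np.array([(106,-65),(-216,-65),(-216,65),(106,65)])/1000
fc=F.mean(0);cc=C.mean(0);H=(F-fc).T@(C-cc);U,S,V=np.linalg.svd(H);R=V.T@U.T
t=cc-R@fc;print("origin",t,"yaw",np.degrees(np.arctan2(R[1,0],R[0,0])),"res",((F@R.T+t-C)*1000).round(1).tolist(),np.linalg.det(R))
toF=lambda p:(R.T@(p-t)*1000).round(1)
a=P((279,156),.064);b=P((174,203),.064)
print("pegs",toF(a),toF(b),a,b,np.linalg.norm(a-b))
print("slot ends",toF(P((205,115),.03)),toF(P((250,250),.03)))
print("rear",toF(P((740,265),.032)),P((740,265),.032)); np.savez("fx.npz",R=R,t=t)
q=toF(a)-toF(b);print("peg line deg",np.degrees(np.arctan2(q[1],q[0])))
E
```

```text
origin [ 0.54709757 -0.00932978] yaw 79.9580664683433 res [[0.3, 0.5], [0.7, -1.8], [-0.7, -0.5], [-0.4, 1.7]] 1.0000000000000004
pegs [-28.4 -18.3] [27.3 17.5] [ 0.56011771 -0.04049997] [0.5345856  0.02057905] 0.06620072281582975
slot ends [ 19.7 -37.8] [-19.3  37.8]
rear [-306.1    2.8] [ 0.49101686 -0.31023838]
peg line deg -147.26997298191745
```

```bash
cat >> h.py <<'E'
from scipy.spatial.transform import Rotation as Ro
fx=np.load("fx.npz") if __import__("os").path.exists("fx.npz") else None
def go(x,y,z):  # fixture target in mm -> tool shift, rotvec; plus present pose in the fixture
    s=ctrl.read_state();q=s["orientation"];T=Ro.from_quat([q[1],q[2],q[3],q[0]]).as_matrix();R,t=fx["R"],fx["t"]
    D=np.array([[R[0,0],-R[0,1],0],[R[1,0],-R[1,1],0],[0,0,-1]])
    p=np.append(t+R@np.array([x,y])/1e3,z/1e3); e=s["eef_pos"]
    print("t",round(s["clock"],2),"now fix",(R.T@(e[:2]-t)*1e3).round(1),(e[2]*1e3).round(1),"F fix",(R.T@s["ft_force"][:2]).round(1),s["ft_force"][2].round(1))
    print("shift",(T.T@(p-e)*1e3).round(1),"rot",np.degrees(Ro.from_matrix(T.T@D).as_rotvec()).round(2),"target",p.round(3))
E
python3 -c "
from h import *
go(52,22,110)"
```

```text
t 0.1 now fix [515.1 371.6] 214.0 F fix [-1.1  1. ] -0.3
shift [-461.7 -351.3  104.4] rot [-6.000e-02  5.000e-02  7.433e+01] target [0.535 0.046 0.11 ]
```

```bash
python3 -m creep '[-462,-351,0,0,0,74.3,-1,-462,-351,0,0,0,74.3,-1,-462,-351,0,0,0,74.3,-1,-462,-351,0,0,0,74.3,-1,-462,-351,0,0,0,74.3,-1,-462,-351,0,0,0,74.3,-1,-462,-351,0,0,0,74.3,-1,-462,-351,0,0,0,74.3,-1,-462,-351,0,0,0,74.3,-1,-462,-351,0,0,0,74.3,-1]' 20; python3 -c "
from h import *
go(52,22,110)"
```

```text
clock: 1.1
eef_pos: [0.4991, 0.1158, 0.2146]
orientation: [-0.0, 0.767, 0.641, 0.0]
ft_force: [0.4, 0.6, 0.1]
opening: 0.0138
grip_force: 0.0
t 1.1 now fix [114.9  69.1] 214.6 F fix [ 0.7 -0.3] 0.1
shift [-62.7  47.3 104.6] rot [-0.   -0.   -0.17] target [0.535 0.046 0.11 ]
```

```bash
python3 -m creep '[0,0,0,0,0,0,-1,0,0,0,0,0,0,-1,0,0,0,0,0,0,-1]'; python3 -c "
from h import *
import cv2
go(52,22,110)
cv2.imwrite('pics/w1.png',ctrl.camera('wrist')[:,:,::-1])"
```

```text
clock: 1.4
eef_pos: [0.4981, 0.1185, 0.2143]
orientation: [-0.0, 0.766, 0.643, -0.0]
ft_force: [0.5, 0.4, -0.2]
opening: 0.0004
grip_force: 0.0
t 1.4 now fix [117.3  70.6] 214.3 F fix [ 0.4 -0.4] -0.2
shift [-65.3  48.6 104.3] rot [-0.05 -0.    0.04] target [0.535 0.046 0.11 ]
```

View pics/w1.png

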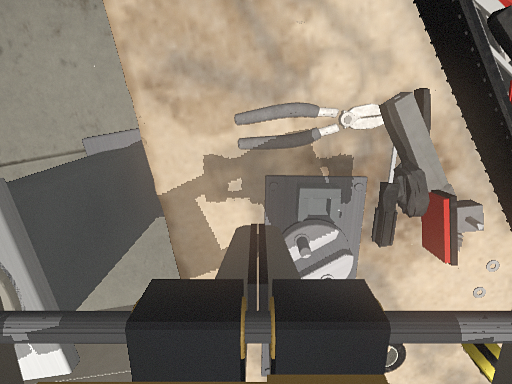

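The wrist view shows the shut fingers at (258,250). The plate's front corners are at (266,177) and (366,177), the near peg is at (304,246), and the pliers are well ahead. I'll cross-check the pose from this view.

```bash
python3 -c "
from h import *
R,t=fx['R'],fx['t']
for p,z in [((266,177),.006),((366,177),.006),((302,240),.064)]:
    print((R.T@(ray('wrist',p,z)[:2]-t)*1e3).round(1))"
python3 -m creep '[-65,48.5,0,0,0,0,-1,-65,48.5,50,0,0,0,-1,-65,48.5,104,0,0,0,-1,-65,48.5,104,0,0,0,-1,-65,48.5,104,0,0,0,-1]'; python3 -c "
from h import *
go(52,22,45)"
```

```text
[105.8  60.6]
[106.1 -65.7]
[46.4 20.6]
clock: 1.95
eef_pos: [0.5333, 0.0464, 0.1092]
orientation: [-0.001, 0.766, 0.643, -0.002]
ft_force: [0.8, -0.3, 0.4]
opening: 0.0004
grip_force: 0.0
t 1.95 now fix [52.5 23.3] 109.2 F fix [-0.1 -0.9] 0.4
shift [-0.5  1.6 64.2] rot [-0.25  0.06  0.11] target [0.535 0.046 0.045]
```

```bash
python3 -c "
from h import *
import cv2
c=ctrl.get_calibration('wrist');f=192/np.tan(np.radians(c['fov_y']/2));R,t=fx['R'],fx['t']
o=-c['R'].T@c['t'];print('cam fix',R.T@(o[:2]-t),o[2])
im=ctrl.camera('wrist')[:,:,::-1].copy()
for p in [(27.3,17.5,64),(28.6,18.4,64),(28.6,18.4,33),(85,0,34)]:
    X=c['R']@np.append(t+R@np.array(p[:2])/1e3,p[2]/1e3)+c['t'];u=f*X[0]/X[2]+c['cx'],f*X[1]/X[2]+c['cy'];print(p,u)
    cv2.circle(im,tuple(int(round(k)) for k in u),3,(0,0,255),1)
cv2.imwrite('pics/w2.png',cv2.resize(im[130:384,100:450],None,fx=2,fy=2))"
```

```text
cam fix [0.13353606 0.02334474] 0.27911592060029494
(27.3, 17.5, 64) (np.float64(266.049128136767), np.float64(244.5386851564336))
(28.6, 18.4, 64) (np.float64(264.89111324362636), np.float64(242.99080245519124))
(28.6, 18.4, 33) (np.float64(264.21751185909727), np.float64(227.01597095735974))
(85, 0, 34) (np.float64(287.5887070188919), np.float64(162.9094641623753))
```

View pics/w2.png

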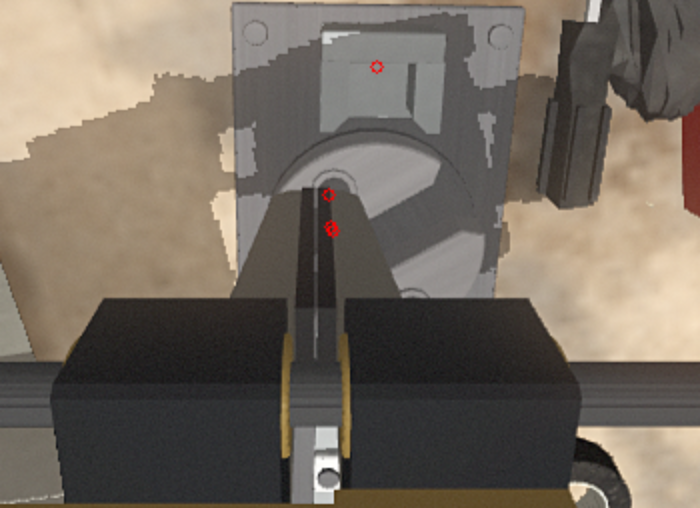

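The collar's far edge shows at crop (334,172), about where I predicted it, so the pose estimate holds. Next I'll descend beside the peg and push towards fixture -x.

```bash
python3 -m creep '[2,1.5,30,0,0,0,-1,2,1.5,64,0,0,0,-1,2,1.5,64,0,0,0,-1,2,1.5,64,0,0,0,-1]'; python3 -c "
from h import *
go(17,30,45)"
```

```text
clock: 2.4
eef_pos: [0.5378, 0.0479, 0.0485]
orientation: [0.0, 0.766, 0.643, 0.001]
ft_force: [1.3, -0.7, 0.4]
opening: 0.0005
grip_force: 0.0
t 2.4 now fix [54.7 19.1] 48.5 F fix [-0.5 -1.4] 0.4
shift [-37.7 -10.9   3.4] rot [ 0.07 -0.02  0.09] target [0.521 0.013 0.045]
```

```bash
python3 -m creep '[-6,-2,2,0,0,0,-1,-10,-4,3,0,0,0,-1,-14,-6,3,0,0,0,-1,-18,-8,3,0,0,0,-1,-22,-9,3,0,0,0,-1,-26,-10,3,0,0,0,-1,-29,-11,3,0,0,0,-1,-31,-11,3,0,0,0,-1,-31,-11,3,0,0,0,-1]'; python3 -c "
from h import *
import cv2
go(17,30,45)
im=ctrl.camera('wrist')[:,:,::-1].copy()
cv2.imwrite('pics/w3.png',cv2.resize(im[130:384,100:450],None,fx=2,fy=2))
im=ctrl.camera('top')[:,:,::-1].copy()
cv2.imwrite('pics/t3.png',cv2.resize(im[175:270,195:395],None,fx=4,fy=4,interpolation=cv2.INTER_CUBIC))"
```

```text
clock: 3.3
eef_pos: [0.5188, 0.0191, 0.0441]
orientation: [-0.001, 0.766, 0.642, -0.001]
ft_force: [-3.1, 5.8, -2.2]
opening: 0.0005
grip_force: 2.6
t 3.3 now fix [23.  32.8] 44.1 F fix [5.2 4.1] -2.2
shift [-6.   2.8 -0.9] rot [-0.15 -0.05 -0.02] target [0.521 0.013 0.045]
```

View pics/w3.png

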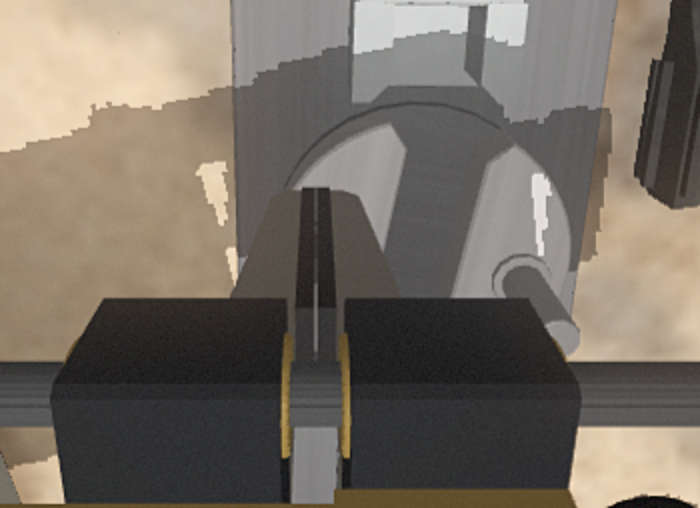

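The slot edges run from crop (405,150) to (385,270) and from (484,165) to (452,297). The far peg's collar is at (524,283).

```bash
python3 -c "
from h import *
R,t=fx['R'],fx['t']
P=lambda c,z:(R.T@(ray('wrist',(c[0]/2+100,c[1]/2+130),z)[:2]-t)*1e3).round(1)
for a,b in [((405,155),(385,270)),((484,165),(452,297)),((232,100),(235,200)),((389,88),(474,88))]:
    p,q=P(a,.03),P(b,.03);d=p-q;print(p,q,np.degrees(np.arctan2(d[1],d[0])))
print(P((524,283),.033),P((562,334),.064))"
```

```text
[38.9  4.3] [-1.9  9.4] -7.125016348901799
[ 35.5 -20.9] [-12.2 -13.7] -8.583621480113948
[56.8 58.4] [23.4 58.7] -0.5146189111171865
[60.6 10.1] [ 60.6 -16. ] 90.0
[ -5.  -36.5] [ -2.7 -37. ]
```

```bash
python3 -m creep '[-1.5,1,0,0,0,0,-1,-3,2,0,0,0,0,-1,-4.5,2,0,0,0,0,-1,-4.5,2,0,0,0,0,-1,-4.5,2,0,0,0,0,-1]'; python3 -c "
from h import *
import cv2
go(17,30,45)
im=ctrl.camera('wrist')[:,:,::-1].copy()
np.savez('c4.npz',**ctrl.get_calibration('wrist'))
cv2.imwrite('pics/w4.png',cv2.resize(im[130:384,100:450],None,fx=2,fy=2))"
```

```text
clock: 3.9
eef_pos: [0.521, 0.0139, 0.0443]
orientation: [-0.001, 0.766, 0.642, -0.0]
ft_force: [-2.3, 6.0, 0.2]
opening: 0.0007
grip_force: 1.8
t 3.9 now fix [18.3 29.8] 44.3 F fix [5.5 3.3] 0.2
shift [-1.3 -0.2 -0.7] rot [-0.06 -0.04 -0.02] target [0.521 0.013 0.045]
```

View pics/w4.png

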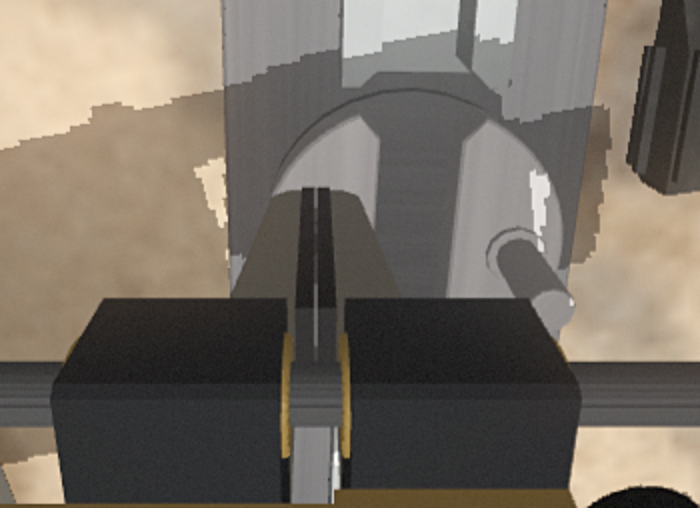

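The slot edges now run from (379,135) to (377,225) on the left and from (464,142) to (449,297) on the right. The stop's cheeks are centred at x≈419, and the far collar is at (516,255).

```bash
python3 -c "
from h import *
R,t=fx['R'],fx['t']
P=lambda c,z:(R.T@(ray('wrist',(c[0]/2+100,c[1]/2+130),z)[:2]-t)*1e3).round(1)
for a,b in [((379,137),(377,225)),((464,142),(449,297)),((223,100),(229,240)),((606,20),(568,285))]:
    z=.006 if a[0] in(223,606) else .03
    p,q=P(a,z),P(b,z);d=p-q;print(p,q,np.degrees(np.arctan2(d[1],d[0])))
print(P((516,257),.033),P((556,307),.064))
go(17,30,130)"
```

```text
[40.1 10.1] [9.8 9.9] 0.3781844715095917
[ 38.5 -16.7] [-17.  -15.3] -1.4449925059764528
[46.  62.3] [-7.9 62.4] -0.1063000255549254
[ 73.7 -67.5] [-26.9 -66.4] -0.6264696406930972
[ -0.2 -35.6] [  1.2 -37. ]
t 3.95 now fix [18.3 29.7] 44.3 F fix [3.5 3.6] 0.9
shift [ -1.3  -0.4 -85.7] rot [-0.05 -0.03 -0.01] target [0.521 0.013 0.13 ]
```

The slot is aligned to within about 0.5°. Next I'll back off, rise, and go to the bar's rear.

```bash
python3 -m creep '[5,0,0,0,0,0,-1,8,0,0,0,0,0,-1,8,0,-40,0,0,0,-1,8,0,-86,0,0,0,-1,-100,29,-86,0,0,0,-1,-350,29,-86,0,0,0,-1,-350,29,-86,0,0,0,-1,-350,29,-86,0,0,0,-1,-350,29,-86,0,0,0,-1,-350,29,-86,0,0,0,-1]'; python3 -m creep '[-100,0,0,0,0,0,-1,-100,0,0,0,0,0,-1,-100,0,0,0,0,0,-1,-100,0,0,0,0,0,-1]'; python3 -c "
from h import *
import cv2
go(-335,1,60)
im=ctrl.camera('wrist')[:,:,::-1].copy()
cv2.imwrite('pics/w5.png',im)
im=ctrl.camera('top')[:,:,::-1].copy()
cv2.imwrite('pics/t5.png',cv2.resize(im[175:270,195:395],None,fx=4,fy=4,interpolation=cv2.INTER_CUBIC))"
```

```text
clock: 4.95
eef_pos: [0.4969, -0.2786, 0.1302]
orientation: [0.001, 0.766, 0.643, 0.0]
ft_force: [0.7, 0.1, 0.4]
opening: 0.0002
grip_force: 0.0
clock: 5.35
eef_pos: [0.4793, -0.3757, 0.1296]
orientation: [0.0, 0.767, 0.642, 0.0]
ft_force: [0.0, 0.7, -0.8]
opening: 0.0004
grip_force: 0.0
t 5.35 now fix [-372.6    2.9] 129.6 F fix [0.7 0.1] -0.8
shift [37.6  1.8 69.6] rot [ 0.01  0.   -0.11] target [ 0.488 -0.339  0.06 ]
```

View pics/w5.png

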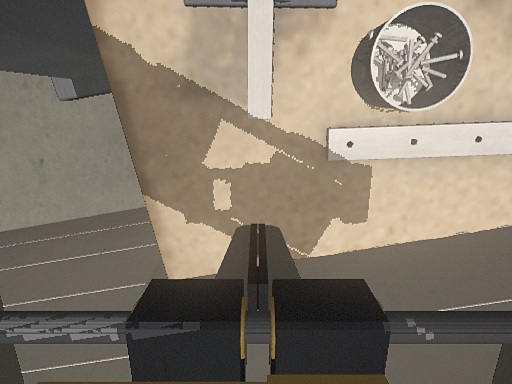

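The wrist view shows the bar's rear end at (260,117), the tin at (415,60), and a loose flat bar at (330-512,140). The fingers are at (258,225).

```bash
python3 -c "
from h import *
R,t=fx['R'],fx['t']
for c in [(260,115),(260,10),(327,128),(327,160),(330,12)]: print((R.T@(ray('wrist',c,.032)[:2]-t)*1e3).round(1))
go(-335,1,17)"
```

```text
[-301.4    1.4]
[-222.7    1.7]
[-312.2  -55.8]
[-339.8  -57.6]
[-224.   -52.5]
t 5.45 now fix [-370.6    2.9] 129.5 F fix [-0.5  0.4] -0.7
shift [ 35.6   1.9 112.5] rot [-0.02 -0.02  0.05] target [ 0.488 -0.339  0.017]
```

```bash
python3 -m creep '[30,1.5,40,0,0,0,-1,30,1.5,80,0,0,0,-1,30,1.5,112,0,0,0,-1,30,1.5,112,0,0,0,-1,30,1.5,112,0,0,0,-1,30,1.5,112,0,0,0,-1]'; python3 -c "
from h import *
go(-313,1,17)"
```

```text
clock: 6.05
eef_pos: [0.4876, -0.3458, 0.0195]
orientation: [0.001, 0.766, 0.643, 0.0]
ft_force: [0.5, -0.8, 0.3]
opening: 0.0007
grip_force: 0.0
t 6.05 now fix [-3.416e+02 -1.000e-01] 19.5 F fix [-0.7 -0.6] 0.3
shift [28.6 -1.1  2.5] rot [0.13 0.06 0.07] target [ 0.492 -0.317  0.017]
```

```bash
python3 -m creep '[10,-1,1,0,0,0,-1,20,-1,1,0,0,0,-1,28,-1,1,0,0,0,-1,36,-1,1,0,0,0,-1,44,-1,1,0,0,0,-1,52,-1,1,0,0,0,-1,60,-1,1,0,0,0,-1,68,-1,1,0,0,0,-1,76,-1,1,0,0,0,-1,80,-1,1,0,0,0,-1]'; python3 -c "
from h import *
go(-165,1,17)"
```

```text
clock: 7.05
eef_pos: [0.4992, -0.2657, 0.0165]
orientation: [-0.0, 0.766, 0.643, -0.0]
ft_force: [0.2, -2.5, 2.6]
opening: 0.0004
grip_force: 1.3
t 7.05 now fix [-260.8    2.5] 16.5 F fix [-2.4 -0.6] 2.6
shift [95.8  1.6 -0.5] rot [-0.02 -0.01  0.05] target [ 0.517 -0.172  0.017]
```

```bash
python3 -m creep '[8,1,-1,0,0,0,-1,16,1,-1,0,0,0,-1,24,1,-1,0,0,0,-1,32,1,-1,0,0,0,-1,40,1,-1,0,0,0,-1,48,1,-1,0,0,0,-1,56,1,-1,0,0,0,-1,64,1,-1,0,0,0,-1,72,1,-1,0,0,0,-1,76,1,-1,0,0,0,-1]'; python3 -c "
from h import *
go(-165,1,17)"
```

```text
clock: 8.05
eef_pos: [0.5135, -0.1911, 0.0176]
orientation: [-0.0, 0.766, 0.643, -0.0]
ft_force: [0.2, -1.3, -0.8]
opening: 0.0005
grip_force: 0.4
t 8.05 now fix [-184.9    1.4] 17.6 F fix [-1.3 -0.4] -0.8
shift [19.9  0.4  0.6] rot [-0.   -0.    0.05] target [ 0.517 -0.172  0.017]
```

Now slowly up to the stop, watching the force.

```bash
python3 -m creep '[4,0,0,0,0,0,-1,8,0,0,0,0,0,-1,12,0,0,0,0,0,-1,15,0,0,0,0,0,-1,17,0,0,0,0,0,-1,18,0,0,0,0,0,-1,18,0,0,0,0,0,-1]'; python3 -m creep '[1,0,0,0,0,0,-1,2,0,0,0,0,0,-1,2,0,0,0,0,0,-1]'; python3 -c "
from h import *
go(-165,1,17)"
```

```text
clock: 8.75
eef_pos: [0.5165, -0.174, 0.0176]
orientation: [-0.0, 0.766, 0.643, 0.0]
ft_force: [-0.1, 0.0, -0.2]
opening: 0.0001
grip_force: 0.0
clock: 9.05
eef_pos: [0.5169, -0.1722, 0.0176]
orientation: [0.0, 0.766, 0.643, -0.0]
ft_force: [-0.4, -0.8, 0.1]
opening: 0.0001
grip_force: 0.3
t 9.05 now fix [-165.6    1.4] 17.6 F fix [-0.9  0.2] 0.1
shift [0.6 0.4 0.6] rot [0.   0.   0.03] target [ 0.517 -0.172  0.017]
```

```bash
python3 -m creep '[1,0,0,0,0,0,-1,2,0,0,0,0,0,-1,2,0,0,0,0,0,-1]'; python3 -m creep '[1,0,0,0,0,0,-1,2,0,0,0,0,0,-1,2,0,0,0,0,0,-1]'; python3 -c "
from h import *
go(-165,1,17)"
```

```text
clock: 9.35
eef_pos: [0.5173, -0.1713, 0.0177]
orientation: [0.001, 0.766, 0.643, -0.0]
ft_force: [-0.9, -8.6, -1.4]
opening: 0.0006
grip_force: 4.2
clock: 9.65
eef_pos: [0.5177, -0.1711, 0.0179]
orientation: [0.002, 0.765, 0.643, -0.001]
ft_force: [-4.2, -20.5, -2.0]
opening: 0.0003
grip_force: 10.1
t 9.65 now fix [-164.4    0.7] 17.9 F fix [-20.9   0.6] -2.0
shift [-0.6 -0.3  0.9] rot [0.08 0.23 0.14] target [ 0.517 -0.172  0.017]
```

The force rises to 21 N at x = -164 mm, where I expected the stop. I'll back off and check.

```bash
python3 -m creep '[-10,0,0,0,0,0,-1,-25,0,0,0,0,0,-1,-25,0,-40,0,0,0,-1,-25,0,-90,0,0,0,-1,-60,0,-140,0,0,0,-1,-100,0,-180,0,0,0,-1,-100,0,-180,0,0,0,-1,-100,0,-180,0,0,0,-1,-100,0,-180,0,0,0,-1]'; python3 -c "
from h import *
import cv2
go(-165,1,17)
im=ctrl.camera('top')[:,:,::-1].copy()
a=cv2.resize(im[175:270,195:395],None,fx=4,fy=4,interpolation=cv2.INTER_CUBIC)
cv2.imwrite('pics/t6.png',a)"
```

```text
clock: 10.55
eef_pos: [0.4993, -0.266, 0.196]
orientation: [-0.001, 0.766, 0.642, -0.0]
ft_force: [0.2, 0.8, -0.2]
opening: 0.0005
grip_force: 0.0
t 10.55 now fix [-261.1    2.3] 196.0 F fix [ 0.8 -0.1] -0.2
shift [ 95.8   1.7 179.1] rot [-0.11 -0.07 -0.03] target [ 0.517 -0.172  0.017]
```

View pics/t6.png

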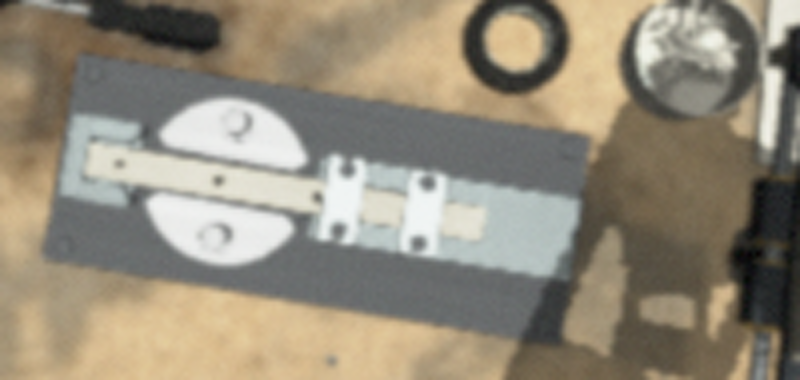

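The bar runs through the aligned slot, with its front end at crop (85,158) against the stop block and its rear at (487,220). The tape roll and tin haven't moved, and the arm is clear of everything.

```bash
python3 -c "
from plant import ctrl
print(ctrl.close_job())"
```

```text
the job is handed in; nothing more can be done
None
```

The turntable is locked and the job handed in: the slot is lined up to within about 0.5°, and the bar went through it until it met the stop at about 21 N; the hand-in returned no verdict.

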